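# Open the orange housing on the attic electronics bench

### The arm

A 6-joint arm with a two-finger parallel gripper is mounted at the origin on the work surface. World frame = base frame: x ahead of the robot, y to its left, z up, the work surface at z = 0. Lengths are in m, angles in rad, forces in N, time in s.
With the tool pointing down it reaches from about 0.425 to 0.95 m from the base axis. Payload 3.5 kg.
Tool frame: the origin (TCP) lies midway between the tips of the shut fingers; the grasp point (between the pads) lies 19 mm behind it; z points along the fingers, y is the direction in which the jaws open and shut (so a half turn about z gives the same grasp; the last joint's range is limited). The gripper opens to 85 mm and grips with 20 to 120 N. Pads are 22 mm wide; open, the fingers measure 114 mm over their backs; the gripper's body (76 mm by 85 mm) begins 54 mm behind the grasp point. The pads swing forward as they close: fully open they stand 13 mm farther back than shut.
Start: joints at [0.958, 0.286, 1.577, -0, 1.279, -0.15], TCP at [0.301, 0.604, 0.231] pointing down, gripper open.
Joint ranges: [-2.77, 2.77], [-0.9, 2.22], [0.21, 2.48], [-1.53, 4.67], [0.24, 2.81], [-2.84, 2.84]. Speed limits (rad/s): [2.79, 2.79, 3.14, 3.14, 3.14, 3.14].

### API

Orientations are given as a 3x3 rotation matrix whose columns are the frame's x, y, z axes.
In Python, from bench import ctrl, imaging, order gives the robot as it stands.
- The arm moves only by the shell command python3 -m jog 'ROWS' [FORCE]. ROWS is JSON, a list of rows, each an object with "delta_pos": the shift along the tool's x, y, z normalised to -1 to 1, where 1 is 200 mm, a list of three; "dr": the turn, a rotation vector about the tool's x, y, z normalised to -1 to 1, where 1 is 180 degrees, a list of three; "jaw": the opening, from 0 (shut) to 1 (fully open). In form: [{"delta_pos": [tx, ty, tz], "dr": [rx, ry, rz], "jaw": jaw}, ...]. A call has exactly 8 rows; each row is the pose to reach, as a shift and turn from the pose commanded when the call began, along the tool's axes at that moment, turning the shorter way round; what a row does not reach only later rows make up. A row lasts 1/10 s, in which the tool goes at most 50 mm and 8.59 degrees, less where a joint would pass 70% of its speed; a pose out of reach is approached as far as the arm can. A call with a number of a shift or a turn outside -1 to 1 is refused whole. A call with a gripper value outside its range is refused whole. The fingers move at their own pace and stop on an object; FORCE is the grip in N (left out, the last holds). Time passes only in rows, so rows that repeat a pose let the fingers close, or fill a call up. It gives the time, the measured TCP pose, the force and the opening at its end, in the units of the state.
- ctrl.read_state(): the state, without advancing time (a new reading comes with each control period).
- imaging.read_camera(name): name is "side" or "top"; returns a dict with "frame" (400x640x3 uint8, blue, green, red), "fx", "fy", "cx", "cy" (pixels), "rvec" (rotation vector, rad) and "tvec" (3), from world to camera coordinates, as OpenCV has them. Camera axes: x right, y down, z forward; pixel columns grow to the right and rows downward; lengths in m; the calibration is good to about 2 mm. A picture is of the moment at which its call begins. There is no depth.
- order.close_job(): hands the job in, once; it reports no verdict.
The state is a dict: "time": time; "qpos": joint angles; "qvel": joint speeds; "joint_efforts": joint torques, N m; "eef_pos": TCP position; "eef_rot": TCP orientation; "wrist_force": force on the tool from outside, world axes, zero at the start; "moment": the same for the moment, N m; "grip_width": opening from 0.0 (shut) to 1.0 (fully open).
Only numpy, scipy, OpenCV 4.12 (cv2) and the standard library are available. Lean on these libraries where they do the work, as an engineer would, in place of code of your own. Each camera call takes 0.05 s, during which the arm holds its last target. There are 200 camera calls.

### The job

The screws are already out of the small housing with the orange cover: lift its loose cover straight up until it is well clear of the board and posts underneath, then set it down gently, right way up, in the middle of the blue mat and let go. Leave the black lower half standing where it is, and leave the housing with the white cover closed and in its place.

Things in the scene. Friction and masses are not known exactly. Their poses are not given: they have to be found in the camera images.
- orange_cover_center (a point): Centre (half-way up) of the loose orange cover of a small instrument housing. The cover is an upside-down rigid box, 100 mm long (its x axis), 52 mm wide (its y axis), 34 mm high (z up), walls and top 5 mm thick, open below, about 90 g, with four dark screw holes and a grey panel on top. It sits loosely on the black lower half, its lower edge 25 mm and its top 59 mm above the bench; two flat sides 52 mm apart can be pinched from above. Where it stands and its yaw vary.
- orange_base: Black lower half of the orange housing, loose on the bench, about 350 g, 96 x 48 x 25 mm (x, y, z); origin at the centre of its underside, same axes as the cover when closed. It carries a green circuit board and four brass posts which stand up 29 mm above its rim, inside the cover (2 mm of play to each end and 3 mm to each side), so the cover is free once it has been raised 30 mm.
- mat_center (a point): Centre of the upper face of the flat blue service mat, 200 mm (its x axis) by 160 mm (its y axis), 3 mm thick, fixed to the bench. Its place and yaw vary; it may lie to the left of, between or to the right of the two housings.
- white_cover_center (a point): Centre (half-way up) of the white cover of the other, otherwise identical, closed housing: a bystander to be left alone.
Not all that is in view belongs to the job. Of the things that look like the part that bears orange_cover_center, the smallest one is meant.

How it is judged:
By the outcome, as a careful person would: the job done as asked, in the order asked, and still so for the second after the job is handed in, with the robot touching nothing.
It also fails if it takes over 42 s, if anything falls off the work surface, if the arm or the gripper's body presses on something with over 40 N, if the wrist force passes 120 N, or if a joint passes its speed limit or range.

## Working session

There is one attempt and no reset: what is moved stays moved. The work goes in short steps, Python scripts to look and compute and a shell command to move; the robot and the scene stay as the last step left them, time stands still between calls to the robot, and variables do not carry over. Pictures are saved under pics/ and viewed, about 8 in all and at most 12, crops included, and the job is handed in when it is done.

```bash
ls; mkdir -p pics; python3 - <<'E'
from bench import ctrl, imaging
import cv2,pickle
for n in("top","side"):
    c=imaging.read_camera(n); cv2.imwrite(f"pics/{n}0.png",c["frame"]); pickle.dump(c,open(f"{n}0.pkl","wb"))
    print(n,c["fx"],c["cx"],c["cy"],c["rvec"],c["tvec"])
s=ctrl.read_state(); print(s["time"],s["eef_pos"],s["eef_rot"],s["grip_width"])
E
```

```text
pics
top 364.9029762109457 321.1529327170263 193.38160126381882 [ 2.16733994 -2.1150531   0.14702785] [0.04676854 0.53368451 0.78240655]
side 370.7890714273573 312.5752098548767 196.39862409081604 [ 2.05589856 -0.04218082  0.00742431] [-0.51598765  0.10455883  0.80508666]
0.1 [0.30099441 0.60351223 0.23005609] [[-8.94789084e-01  4.46487386e-01 -1.22878745e-03]
 [ 4.46488973e-01  8.94787365e-01 -1.78025975e-03]
 [ 3.04639959e-04 -2.14159704e-03 -9.99997660e-01]] 0.997381290806716
```

View pics/top0.png

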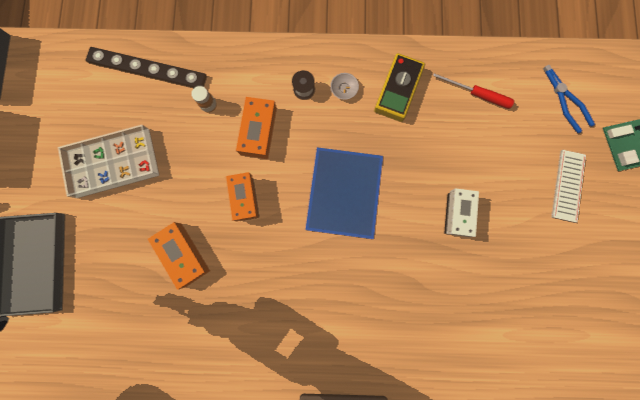

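View pics/side0.png

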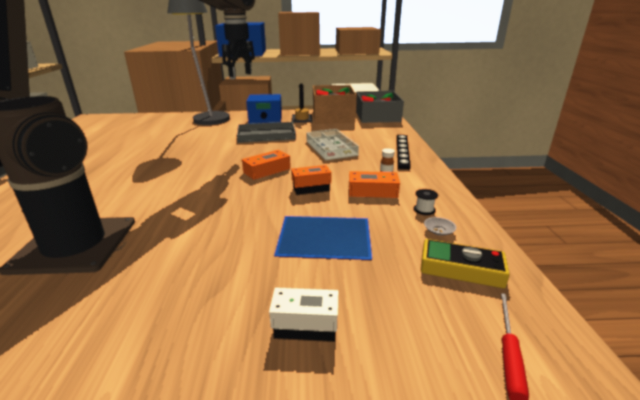

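Top view: there are three orange look-alikes, at (256,127), (178,255) and (241,197). The last is the smallest and the only one on a black base; it appears at (311,180) in the side view. The mat is at (345,193) and the white housing at (463,213). Next I fit the silhouettes and check a crop.

```bash
cat > fit.py <<'E'
import cv2,numpy as np
from scipy.optimize import minimize
def proj(c,P):
    K=np.array([[c["fx"],0,c["cx"]],[0,c["fy"],c["cy"]],[0,0,1.]])
    return cv2.projectPoints(np.asarray(P,float),np.array(c["rvec"]),np.array(c["tvec"]),K,None)[0][:,0]
def box(x,y,yaw,L,W,z0,z1):
    R=np.array([[np.cos(yaw),-np.sin(yaw)],[np.sin(yaw),np.cos(yaw)]])
    q=np.array([[1,1],[1,-1],[-1,-1],[-1,1]])*[L/2,W/2]@R.T+[x,y]
    return np.array([[*p,z] for z in(z0,z1) for p in q])
def mask(c,color,seed):
    h=cv2.cvtColor(c["frame"],cv2.COLOR_BGR2HSV)
    m=cv2.inRange(h,(4,190,90),(13,255,255)) if color=="orange" else cv2.inRange(h,(100,120,50),(125,255,255))
    m=cv2.morphologyEx(m,cv2.MORPH_CLOSE,np.ones((3,3)))
    cs=cv2.findContours(m,cv2.RETR_EXTERNAL,cv2.CHAIN_APPROX_NONE)[0]
    k=max(cs,key=lambda k:cv2.pointPolygonTest(k,seed,True))
    o=np.zeros_like(m); cv2.drawContours(o,[k],-1,255,-1); return o
def fit(views,x0,L,W,z0,z1,free_z=False):
    def cost(p):
        t=0
        for c,m in views:
            hull=cv2.convexHull(proj(c,box(p[0],p[1],p[2],L,W,z0,z1)).astype(np.float32))
            r=np.zeros(m.shape,np.uint8)
            u,v,w,h=cv2.boundingRect((m>0).astype(np.uint8)); s=8
            u-=6;v-=6;w+=12;h+=12
            r=np.zeros((h*s,w*s),np.uint8)
            cv2.fillConvexPoly(r,np.round(((hull[:,0]-[u,v]+.5)*s)).astype(int),255)
            r=cv2.resize(r,(w,h),interpolation=cv2.INTER_AREA).astype(float)
            t+=np.abs(r-m[v:v+h,u:u+w]).sum()/(m>0).sum()/255
        return t
    b=None
    for dy in (-.3,0,.3):
        X=np.array([x0[0],x0[1],x0[2]+dy])
        r=minimize(cost,X,method="Nelder-Mead",options=dict(initial_simplex=X+np.vstack([np.zeros(3),np.diag([.02,.02,.2])]),xatol=1e-4,fatol=1e-4,maxiter=400))
        if b is None or r.fun<b.fun:b=r
    return b.x,b.fun
def ground(c,uv,z):
    K=np.array([[c["fx"],0,c["cx"]],[0,c["fy"],c["cy"]],[0,0,1.]])
    R=cv2.Rodrigues(np.array(c["rvec"]))[0]; o=-R.T@np.array(c["tvec"]); d=R.T@np.linalg.solve(K,[*uv,1]); return o+d*(z-o[2])/d[2]
E
python3 - <<'E'
from fit import *
import pickle
T,S=[pickle.load(open(f"{n}0.pkl","rb")) for n in("top","side")]
for name,col,st,ss,dim in(("cover","orange",(238,205),(311,173),(.1,.052,.025,.059)),("mat","blue",(345,193),(325,237),(.2,.16,.0,.003))):
    g=ground(T,st,dim[3]);mt,ms=mask(T,col,st),mask(S,col,ss)
    print(name,g,(mt>0).sum(),(ms>0).sum())
    for v in([(T,mt)],[(S,ms)],[(T,mt),(S,ms)]): print(fit(v,[g[0],g[1],0.],*dim))
print("others",ground(T,(256,127),.04),ground(T,(178,255),.04),ground(T,(203,98),.04),ground(T,(463,213),.05))
a=cv2.resize(T["frame"][90:300,140:270],None,fx=3,fy=3,interpolation=cv2.INTER_CUBIC)[:600]
b=cv2.resize(S["frame"][140:215,230:410],None,fx=2.2,fy=2.2,interpolation=cv2.INTER_CUBIC)
o=np.zeros((600,790,3),np.uint8);o[:a.shape[0],:a.shape[1]]=a;o[:b.shape[0],392:392+b.shape[1]]=b
cv2.imwrite("pics/crop.png",o)
E
```

```text
cover [0.49941501 0.2410227  0.059     ] 1069 712
(array([0.52090943, 0.23872238, 0.23684252]), np.float64(0.13839212017828648))
(array([0.51939858, 0.23688779, 0.13137618]), np.float64(0.06972350738048028))
(array([0.52032599, 0.23717601, 0.18405258]), np.float64(0.2165939263314243))
mat [0.53996193 0.00414329 0.003     ] 5498 3500
(array([ 0.54340798,  0.0060127 , -0.10774676]), np.float64(0.043134401814563586))
(array([ 0.54276239,  0.00786432, -0.11643364]), np.float64(0.08490084033613446))
(array([ 0.54329934,  0.00754113, -0.10753896]), np.float64(0.12998308322965418))
others [0.683939   0.21442461 0.04      ] [0.38769029 0.37139365 0.04      ] [0.75172304 0.34248104 0.04      ] [ 0.49467129 -0.25316573  0.05      ]
```

View pics/crop.png

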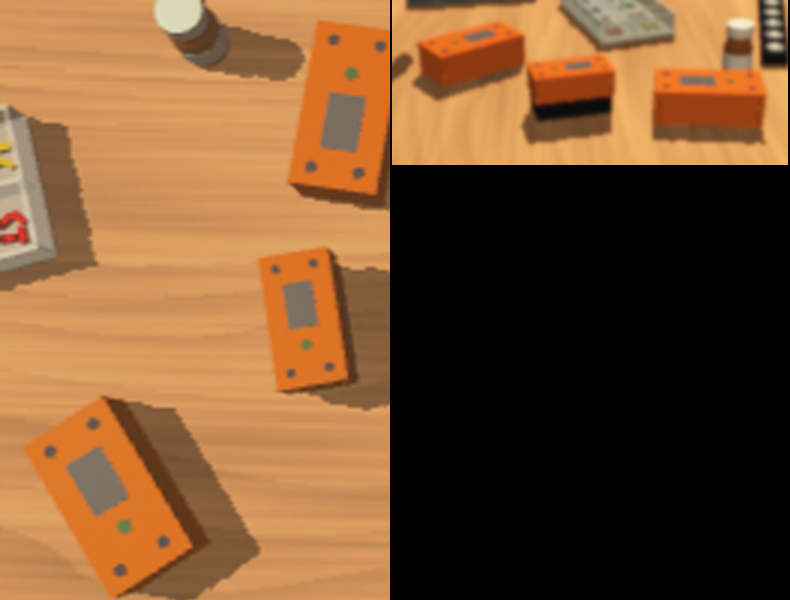

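The crop confirms the choice: the middle cover is the smallest and stands on a black half, with top corners in the crop at (261,259), (328,248), (349,378) and (278,391). I turn those corners into a pose.

```bash
python3 - <<'E'
from fit import *
from bench import ctrl
import pickle
T,S=[pickle.load(open(f"{n}0.pkl","rb")) for n in("top","side")]
P=np.array([(261,259),(328,248),(349,378),(278,391)])/3-.33+[140,90]
G=np.array([ground(T,p,.059)[:2] for p in P]);print(G.mean(0),[np.linalg.norm(G[i]-G[i-1]) for i in range(4)])
for a,b in((3,0),(2,1)): d=G[b]-G[a];print("yaw",np.arctan2(d[1],d[0]))
d=G[0]-G[1];print("yaw",np.arctan2(-d[0],d[1]))
Q=np.array([(528,67),(604,57),(613,94),(533,106)]) # side crop: top-left-back etc
s=ctrl.read_state();R=np.array(s["eef_rot"]);print("tool y dir",np.arctan2(R[1,1],R[0,1]),"x dir",np.arctan2(R[1,0],R[0,0]))
for t in(.52,.238,.20),(.52,.238,.06):print(R.T@(np.array(t)-s["eef_pos"])/.2)
E
```

```text
[0.51988091 0.23564126] [np.float64(0.09886414718144983), np.float64(0.050022258474616166), np.float64(0.09802292146254436), np.float64(0.05221417354344153)]
yaw 0.18801659876971122
yaw 0.2102908329322335
yaw 0.1898726487199442
tool y dir 1.1079593359849367 x dir 2.678755010362274
[-1.79585075 -1.14604063  0.15218807]
[-1.79606399 -1.14454152  0.85218643]
```

```bash
python3 -m jog '[{"delta_pos":[-0.12,-0.08,0],"dr":[0,0,-0.03],"jaw":1},{"delta_pos":[-0.25,-0.16,0],"dr":[0,0,-0.06],"jaw":1},{"delta_pos":[-0.4,-0.25,0],"dr":[0,0,-0.09],"jaw":1},{"delta_pos":[-0.55,-0.35,0],"dr":[0,0,-0.12],"jaw":1},{"delta_pos":[-0.7,-0.45,0],"dr":[0,0,-0.15],"jaw":1},{"delta_pos":[-0.8,-0.51,0],"dr":[0,0,-0.18],"jaw":1},{"delta_pos":[-0.9,-0.57,0],"dr":[0,0,-0.21],"jaw":1},{"delta_pos":[-0.9,-0.57,0],"dr":[0,0,-0.21],"jaw":1}]'
cat > to.py <<'E'
import sys,numpy as np
from bench import ctrl
s=ctrl.read_state();R=np.array(s["eef_rot"]);a=[float(v) for v in sys.argv[1:]]
print("t",s["time"],"pos",np.round(s["eef_pos"],4),"F",np.round(s["wrist_force"],1),"grip",round(s["grip_width"],3),"ydir",np.arctan2(R[1,1],R[0,1]),"z",np.round(R[:,2],4))
d=R.T@(np.array(a[:3])-s["eef_pos"])/.2;print("delta",np.round(d,3))
e=(a[3]-np.arctan2(R[1,1],R[0,1])+np.pi/2)%np.pi-np.pi/2;print("drz",-e/np.pi)
E
python3 to.py .52 .236 .2 1.766
```

```text
time: 0.9
eef_pos: [0.4126, 0.4195, 0.2308]
eef_rot: [[-0.981, -0.193, -0.0], [-0.193, 0.981, -0.001], [0.001, -0.001, -1.0]]
wrist_force: [0.0, 0.7, 0.2]
grip_width: 1.0
t 0.9 pos [0.4126 0.4195 0.2308] F [0.  0.7 0.2] grip 1.0 ydir 1.7651550630077137 z [-5.0e-04 -1.2e-03 -1.0e+00]
delta [-0.35  -1.004  0.155]
drz -0.0002689517978471175
```

```bash
python3 -m jog '[{"delta_pos":[-0.05,-0.14,0],"dr":[0,0,0],"jaw":1},{"delta_pos":[-0.1,-0.28,0],"dr":[0,0,0],"jaw":1},{"delta_pos":[-0.16,-0.44,0.05],"dr":[0,0,0],"jaw":1},{"delta_pos":[-0.21,-0.6,0.1],"dr":[0,0,0],"jaw":1},{"delta_pos":[-0.27,-0.76,0.15],"dr":[0,0,0],"jaw":1},{"delta_pos":[-0.32,-0.92,0.15],"dr":[0,0,0],"jaw":1},{"delta_pos":[-0.35,-1,0.15],"dr":[0,0,0],"jaw":1},{"delta_pos":[-0.35,-1,0.15],"dr":[0,0,0],"jaw":1}]'
python3 to.py .52 .236 .1 1.766
python3 - <<'E'
from bench import imaging
import cv2,numpy as np
T=imaging.read_camera("top");S=imaging.read_camera("side")
a=cv2.resize(T["frame"][110:310,140:380],None,fx=1.6,fy=1.6);b=cv2.resize(S["frame"][60:260,200:440],None,fx=1.6,fy=1.6)
cv2.imwrite("pics/a.png",np.hstack([a,b]))
E
```

```text
time: 1.7
eef_pos: [0.5201, 0.2384, 0.2013]
eef_rot: [[-0.981, -0.192, 0.0], [-0.192, 0.981, 0.0], [-0.0, 0.0, -1.0]]
wrist_force: [-1.6, -0.3, -0.2]
grip_width: 1.005
t 1.7 pos [0.5201 0.2384 0.2013] F [-1.6 -0.3 -0.2] grip 1.005 ydir 1.7644792224357244 z [ 0.e+00  3.e-04 -1.e+00]
delta [ 0.003 -0.012  0.507]
drz -0.00048407853339542845
```

View pics/a.png

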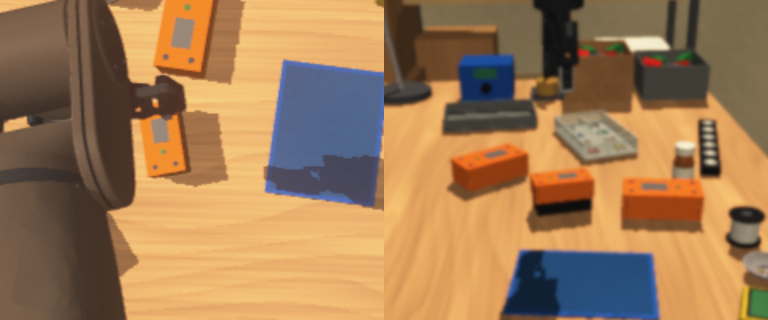

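The open gripper is lined up above the small cover; in the side crop, the gripper column is about 563 and the cover 562. Going down.

```bash
python3 -m jog '[{"delta_pos":[0,-0.007,0.15],"dr":[0,0,0],"jaw":1},{"delta_pos":[0,-0.007,0.3],"dr":[0,0,0],"jaw":1},{"delta_pos":[0,-0.007,0.45],"dr":[0,0,0],"jaw":1},{"delta_pos":[0,-0.007,0.58],"dr":[0,0,0],"jaw":1},{"delta_pos":[0,-0.007,0.7],"dr":[0,0,0],"jaw":1},{"delta_pos":[0,-0.007,0.8],"dr":[0,0,0],"jaw":1},{"delta_pos":[0,-0.007,0.89],"dr":[0,0,0],"jaw":1},{"delta_pos":[0,-0.007,0.89],"dr":[0,0,0],"jaw":1}]'
python3 to.py .52 .237 .022 1.766
python3 - <<'E'
from bench import imaging
import cv2,numpy as np
T=imaging.read_camera("top");S=imaging.read_camera("side")
a=cv2.resize(T["frame"][150:250,190:290],None,fx=4,fy=4);b=cv2.resize(S["frame"][120:220,260:360],None,fx=4,fy=4)
cv2.imwrite("pics/b.png",np.hstack([a,b]))
E
```

```text
time: 2.6
eef_pos: [0.5165, 0.2388, 0.0206]
eef_rot: [[-0.98, -0.197, -0.006], [-0.197, 0.98, -0.001], [0.006, 0.0, -1.0]]
wrist_force: [-0.5, -0.0, 0.4]
grip_width: 0.999
t 2.6 pos [0.5165 0.2388 0.0206] F [-0.5 -0.   0.4] grip 0.999 ydir 1.7694381282189986 z [-0.0058 -0.0011 -1.    ]
delta [-0.015 -0.012 -0.007]
drz 0.0010943902020747176
```

View pics/b.png

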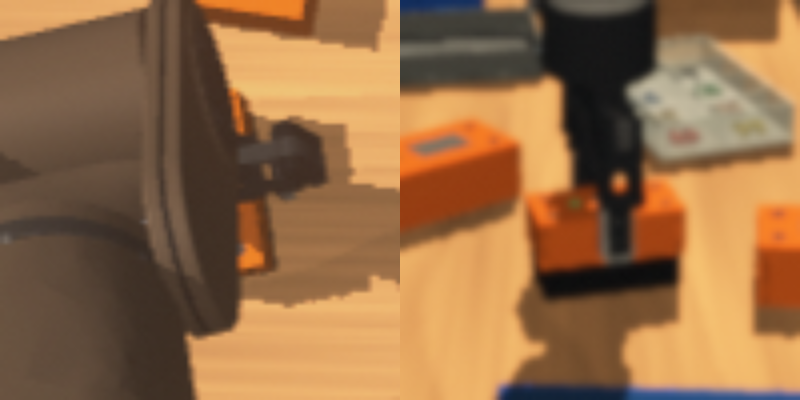

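The fingers straddle the cover near its middle, and the near pad ends above the black half (side crop about (617,262)). Closing.

```bash
python3 -m jog '[{"delta_pos":[0,-0.005,0],"dr":[0,0,0],"jaw":0.75},{"delta_pos":[0,-0.005,0],"dr":[0,0,0],"jaw":0.7},{"delta_pos":[0,-0.005,0],"dr":[0,0,0],"jaw":0.65},{"delta_pos":[0,-0.005,0],"dr":[0,0,0],"jaw":0.6},{"delta_pos":[0,-0.005,0],"dr":[0,0,0],"jaw":0.5},{"delta_pos":[0,-0.005,0],"dr":[0,0,0],"jaw":0.4},{"delta_pos":[0,-0.005,0],"dr":[0,0,0],"jaw":0.4},{"delta_pos":[0,-0.005,0],"dr":[0,0,0],"jaw":0.4}]' 30
python3 to.py .52 .237 .12 1.766
```

```text
time: 3.5
eef_pos: [0.5204, 0.237, 0.0244]
eef_rot: [[-0.981, -0.196, 0.001], [-0.196, 0.981, 0.0], [-0.001, 0.0, -1.0]]
wrist_force: [-1.4, 0.2, 5.4]
grip_width: 0.604
t 3.5 pos [0.5204 0.237  0.0244] F [-1.4  0.2  5.4] grip 0.604 ydir 1.767606110084316 z [ 1.3e-03  4.0e-04 -1.0e+00]
delta [ 0.001  0.    -0.478]
drz 0.0005112407181372267
```

```bash
python3 -m jog '[{"delta_pos":[0,0,-0.03],"dr":[0,0,0],"jaw":0.4},{"delta_pos":[0,0,-0.06],"dr":[0,0,0],"jaw":0.4},{"delta_pos":[0,0,-0.11],"dr":[0,0,0],"jaw":0.4},{"delta_pos":[0,0,-0.17],"dr":[0,0,0],"jaw":0.4},{"delta_pos":[0,0,-0.24],"dr":[0,0,0],"jaw":0.4},{"delta_pos":[0,0,-0.32],"dr":[0,0,0],"jaw":0.4},{"delta_pos":[0,0,-0.4],"dr":[0,0,0],"jaw":0.4},{"delta_pos":[0,0,-0.45],"dr":[0,0,0],"jaw":0.4}]' 35
python3 to.py .543 .007 .12 1.766
python3 - <<'E'
from bench import imaging
import cv2,numpy as np
T=imaging.read_camera("top");S=imaging.read_camera("side")
a=cv2.resize(T["frame"][150:250,190:290],None,fx=4,fy=4);b=cv2.resize(S["frame"][120:220,260:360],None,fx=4,fy=4)
cv2.imwrite("pics/c.png",np.hstack([a,b]))
E
```

```text
time: 4.3
eef_pos: [0.5207, 0.2371, 0.116]
eef_rot: [[-0.981, -0.196, 0.003], [-0.196, 0.981, 0.001], [-0.003, 0.0, -1.0]]
wrist_force: [0.1, 0.1, -0.6]
grip_width: 0.603
t 4.3 pos [0.5207 0.2371 0.116 ] F [ 0.1  0.1 -0.6] grip 0.603 ydir 1.7677929420697047 z [ 3.1e-03  8.0e-04 -1.0e+00]
delta [ 0.116 -1.15  -0.02 ]
drz 0.0005707111861418351
```

View pics/c.png

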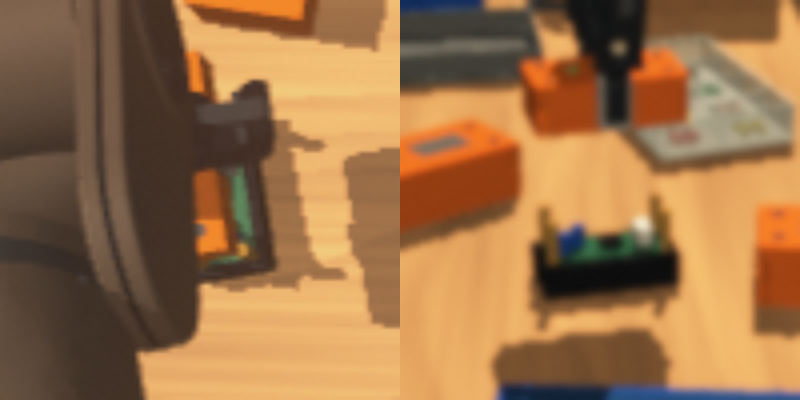

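The cover hangs level in the gripper. The black half, board and posts are still standing in place (side crop about (605,255)), well below the cover. Moving to the mat.

```bash
python3 -m jog '[{"delta_pos":[0.01,-0.08,-0.02],"dr":[0,0,0],"jaw":0.4},{"delta_pos":[0.02,-0.2,-0.02],"dr":[0,0,0],"jaw":0.4},{"delta_pos":[0.04,-0.34,-0.02],"dr":[0,0,0],"jaw":0.4},{"delta_pos":[0.05,-0.48,-0.02],"dr":[0,0,0],"jaw":0.4},{"delta_pos":[0.07,-0.62,-0.02],"dr":[0,0,0],"jaw":0.4},{"delta_pos":[0.08,-0.76,-0.02],"dr":[0,0,0],"jaw":0.4},{"delta_pos":[0.1,-0.9,-0.02],"dr":[0,0,0],"jaw":0.4},{"delta_pos":[0.11,-1,-0.02],"dr":[0,0,0],"jaw":0.4}]' 
python3 to.py .543 .007 .05 1.766
```

```text
time: 5.2
eef_pos: [0.5363, 0.0339, 0.1164]
eef_rot: [[-0.981, -0.194, -0.002], [-0.194, 0.981, -0.0], [0.002, 0.0, -1.0]]
wrist_force: [0.2, -0.7, -0.7]
grip_width: 0.601
t 5.2 pos [0.5363 0.0339 0.1164] F [ 0.2 -0.7 -0.7] grip 0.601 ydir 1.7663248174966322 z [-2.2e-03 -3.0e-04 -1.0e+00]
delta [-0.007 -0.139  0.332]
drz 0.00010339262038348574
```

```bash
python3 -m jog '[{"delta_pos":[0,-0.05,0],"dr":[0,0,0],"jaw":0.4},{"delta_pos":[0,-0.09,0.05],"dr":[0,0,0],"jaw":0.4},{"delta_pos":[0,-0.12,0.12],"dr":[0,0,0],"jaw":0.4},{"delta_pos":[0,-0.13,0.2],"dr":[0,0,0],"jaw":0.4},{"delta_pos":[0,-0.13,0.28],"dr":[0,0,0],"jaw":0.4},{"delta_pos":[0,-0.13,0.33],"dr":[0,0,0],"jaw":0.4},{"delta_pos":[0,-0.13,0.35],"dr":[0,0,0],"jaw":0.4},{"delta_pos":[0,-0.13,0.35],"dr":[0,0,0],"jaw":0.4}]' 
python3 to.py .543 .007 .003 1.766
python3 - <<'E'
from bench import imaging
import cv2,numpy as np
T=imaging.read_camera("top");S=imaging.read_camera("side")
a=cv2.resize(T["frame"][130:260,280:410],None,fx=3,fy=3);b=cv2.resize(S["frame"][140:270,260:390],None,fx=3,fy=3)
cv2.imwrite("pics/d.png",np.hstack([a,b]))
E
```

```text
time: 6.0
eef_pos: [0.5417, 0.0114, 0.0462]
eef_rot: [[-0.981, -0.196, -0.002], [-0.196, 0.981, 0.0], [0.002, 0.001, -1.0]]
wrist_force: [0.7, -0.9, 0.1]
grip_width: 0.605
t 6.0 pos [0.5417 0.0114 0.0462] F [ 0.7 -0.9  0.1] grip 0.605 ydir 1.768442544503428 z [-2.e-03  4.e-04 -1.e+00]
delta [-0.002 -0.023  0.216]
drz 0.0007774860628849966
```

View pics/d.png

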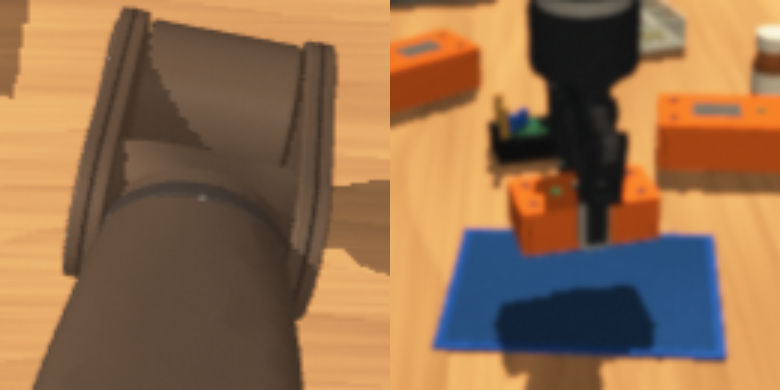

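The cover is level above the mat (side crop: cover about (585,215), mat centre about (580,295)). Lowering gently.

```bash
python3 -m jog '[{"delta_pos":[0,-0.01,0.04],"dr":[0,0,0],"jaw":0.4},{"delta_pos":[0,-0.02,0.08],"dr":[0,0,0],"jaw":0.4},{"delta_pos":[0,-0.02,0.12],"dr":[0,0,0],"jaw":0.4},{"delta_pos":[0,-0.02,0.15],"dr":[0,0,0],"jaw":0.4},{"delta_pos":[0,-0.02,0.175],"dr":[0,0,0],"jaw":0.4},{"delta_pos":[0,-0.02,0.19],"dr":[0,0,0],"jaw":0.4},{"delta_pos":[0,-0.02,0.2],"dr":[0,0,0],"jaw":0.4},{"delta_pos":[0,-0.02,0.205],"dr":[0,0,0],"jaw":0.4}]' 
python3 to.py .543 .007 .003 1.766
```

```text
time: 6.9
eef_pos: [0.5432, 0.007, 0.0062]
eef_rot: [[-0.981, -0.196, 0.0], [-0.196, 0.981, -0.0], [-0.0, -0.0, -1.0]]
wrist_force: [0.1, 0.4, -0.7]
grip_width: 0.607
t 6.9 pos [0.5432 0.007  0.0062] F [ 0.1  0.4 -0.7] grip 0.607 ydir 1.7677895589243868 z [ 1.e-04 -0.e+00 -1.e+00]
delta [0.001 0.    0.016]
drz 0.0005696342975407536
```

```bash
python3 -m jog '[{"delta_pos":[0,0,0.005],"dr":[0,0,0],"jaw":0.4},{"delta_pos":[0,0,0.008],"dr":[0,0,0],"jaw":0.4},{"delta_pos":[0,0,0.011],"dr":[0,0,0],"jaw":0.4},{"delta_pos":[0,0,0.013],"dr":[0,0,0],"jaw":0.4},{"delta_pos":[0,0,0.015],"dr":[0,0,0],"jaw":0.4},{"delta_pos":[0,0,0.017],"dr":[0,0,0],"jaw":0.4},{"delta_pos":[0,0,0.017],"dr":[0,0,0],"jaw":0.4},{"delta_pos":[0,0,0.017],"dr":[0,0,0],"jaw":0.4}]' 
python3 to.py .543 .007 .003 1.766
```

```text
time: 7.7
eef_pos: [0.5432, 0.007, 0.0029]
eef_rot: [[-0.981, -0.196, -0.0], [-0.196, 0.981, 0.0], [0.0, 0.0, -1.0]]
wrist_force: [0.5, 0.7, -0.9]
grip_width: 0.604
t 7.7 pos [0.5432 0.007  0.0029] F [ 0.5  0.7 -0.9] grip 0.604 ydir 1.767745037520591 z [-0.  0. -1.]
delta [ 0.001  0.    -0.   ]
drz 0.000555462694565754
```

```bash
python3 -m jog '[{"delta_pos":[0,0,0.001],"dr":[0,0,0],"jaw":0.4},{"delta_pos":[0,0,0.002],"dr":[0,0,0],"jaw":0.4},{"delta_pos":[0,0,0.003],"dr":[0,0,0],"jaw":0.4},{"delta_pos":[0,0,0.004],"dr":[0,0,0],"jaw":0.4},{"delta_pos":[0,0,0.005],"dr":[0,0,0],"jaw":0.4},{"delta_pos":[0,0,0.006],"dr":[0,0,0],"jaw":0.4},{"delta_pos":[0,0,0.006],"dr":[0,0,0],"jaw":0.4},{"delta_pos":[0,0,0.006],"dr":[0,0,0],"jaw":0.4}]' 
python3 to.py .543 .007 .003 1.766
```

```text
time: 8.5
eef_pos: [0.5434, 0.0069, 0.0024]
eef_rot: [[-0.981, -0.196, 0.0], [-0.196, 0.981, -0.0], [-0.0, -0.0, -1.0]]
wrist_force: [-2.9, -0.9, 5.7]
grip_width: 0.606
t 8.5 pos [0.5434 0.0069 0.0024] F [-2.9 -0.9  5.7] grip 0.606 ydir 1.7677920642305425 z [ 1.e-04 -0.e+00 -1.e+00]
delta [ 0.002  0.001 -0.003]
drz 0.0005704317612580116
```

Contact with about 6 N upward. Releasing.

```bash
python3 -m jog '[{"delta_pos":[0,0,0],"dr":[0,0,0],"jaw":0.63},{"delta_pos":[0,0,0],"dr":[0,0,0],"jaw":0.68},{"delta_pos":[0,0,0],"dr":[0,0,0],"jaw":0.75},{"delta_pos":[0,0,0],"dr":[0,0,0],"jaw":0.85},{"delta_pos":[0,0,0],"dr":[0,0,0],"jaw":1},{"delta_pos":[0,0,0],"dr":[0,0,0],"jaw":1},{"delta_pos":[0,0,0],"dr":[0,0,0],"jaw":1},{"delta_pos":[0,0,0],"dr":[0,0,0],"jaw":1}]' && python3 -m jog '[{"delta_pos":[0,0,-0.05],"dr":[0,0,0],"jaw":1},{"delta_pos":[0,0,-0.12],"dr":[0,0,0],"jaw":1},{"delta_pos":[0,0,-0.22],"dr":[0,0,0],"jaw":1},{"delta_pos":[0,0,-0.36],"dr":[0,0,0],"jaw":1},{"delta_pos":[0,0,-0.5],"dr":[0,0,0],"jaw":1},{"delta_pos":[0,0,-0.65],"dr":[0,0,0],"jaw":1},{"delta_pos":[0,0,-0.8],"dr":[0,0,0],"jaw":1},{"delta_pos":[0,0,-0.9],"dr":[0,0,0],"jaw":1}]' && python3 -m jog '[{"delta_pos":[0,0.1,0],"dr":[0,0,0],"jaw":1},{"delta_pos":[0,0.25,0],"dr":[0,0,0],"jaw":1},{"delta_pos":[0,0.4,0],"dr":[0,0,0],"jaw":1},{"delta_pos":[0,0.55,0],"dr":[0,0,0],"jaw":1},{"delta_pos":[0,0.7,0],"dr":[0,0,0],"jaw":1},{"delta_pos":[0,0.85,0],"dr":[0,0,0],"jaw":1},{"delta_pos":[0,1,0],"dr":[0,0,0],"jaw":1},{"delta_pos":[0,1,0],"dr":[0,0,0],"jaw":1}]' && python3 -m jog '[{"delta_pos":[0,0.1,0],"dr":[0,0,0],"jaw":1},{"delta_pos":[0,0.25,0],"dr":[0,0,0],"jaw":1},{"delta_pos":[0,0.4,0],"dr":[0,0,0],"jaw":1},{"delta_pos":[0,0.55,0],"dr":[0,0,0],"jaw":1},{"delta_pos":[0,0.7,0],"dr":[0,0,0],"jaw":1},{"delta_pos":[0,0.85,0],"dr":[0,0,0],"jaw":1},{"delta_pos":[0,1,0],"dr":[0,0,0],"jaw":1},{"delta_pos":[0,1,0],"dr":[0,0,0],"jaw":1}]'
python3 - <<'E'
from bench import imaging
from fit import *
T=imaging.read_camera("top");S=imaging.read_camera("side")
cv2.imwrite("pics/f.png",np.hstack([cv2.resize(T["frame"][100:300,200:400],None,fx=2,fy=2),cv2.resize(S["frame"][120:320,225:425],None,fx=2,fy=2)]))
b=S;m=mask(S,"orange",(322,225));print(fit([(S,m)],[.543,.007,.195],.1,.052,.003,.037))
E
```

```text
time: 9.3
eef_pos: [0.5432, 0.007, 0.0017]
eef_rot: [[-0.981, -0.196, 0.0], [-0.196, 0.981, -0.0], [-0.0, -0.0, -1.0]]
wrist_force: [-0.7, 0.5, 0.7]
grip_width: 1.001
time: 10.1
eef_pos: [0.5443, 0.0068, 0.1861]
eef_rot: [[-0.981, -0.196, 0.005], [-0.196, 0.981, -0.001], [-0.005, -0.002, -1.0]]
wrist_force: [0.0, 0.8, -0.9]
grip_width: 1.001
time: 10.9
eef_pos: [0.5034, 0.2058, 0.1833]
eef_rot: [[-0.98, -0.199, 0.002], [-0.199, 0.98, 0.001], [-0.002, 0.001, -1.0]]
wrist_force: [0.1, -0.4, 0.0]
grip_width: 1.002
time: 11.7
eef_pos: [0.4646, 0.4013, 0.183]
eef_rot: [[-0.98, -0.199, 0.001], [-0.199, 0.98, 0.001], [-0.002, 0.001, -1.0]]
wrist_force: [0.2, -0.4, -0.5]
grip_width: 1.002
(array([0.5433617 , 0.00759411, 0.1415595 ]), np.float64(0.0968790704944511))
```

View pics/f.png

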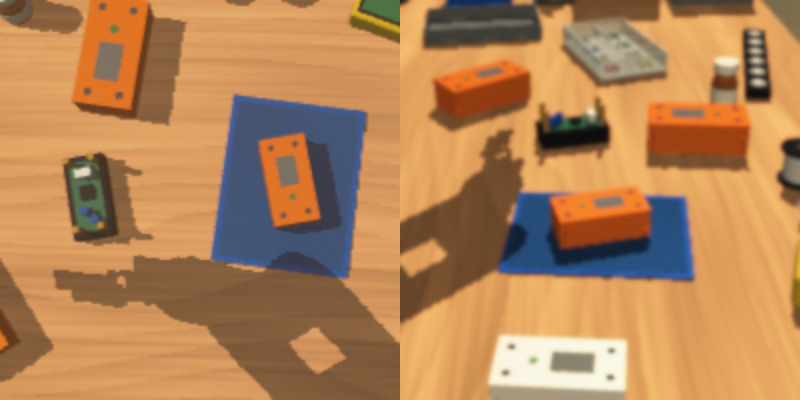

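The cover lies right way up in the middle of the mat (top crop about (290,180), mat centre about (289,186)). The base stands with its board and posts, the white housing is untouched, and the arm is clear.

```bash
python3 -c "
from bench import order
print(order.close_job())"
```

```text
the job is handed in; nothing more can be done
None
```

The orange cover is off its base and sitting right way up in the middle of the blue mat. I handed the job in at about 12 s of robot time.

- **Lift:** I chose the smallest of the three orange boxes, the only one on a black lower half. I gripped it at 30–35 N and lifted it straight up about 92 mm, so it was well clear of the board and posts before I moved sideways.
- **Placing:** I lowered it onto the mat until the wrist read about 6 N, released it and drew the arm well away.
- **Position check:** The last side-view fit puts the cover at (0.543, 0.008). The mat centre, measured at the start, is (0.543, 0.007).
- **Surroundings:** In the last pictures the black lower half stands where it was with its board and posts, by eye. The white housing is closed and in place.
- **Disagreements:** The top and side fits of the cover's starting yaw differed (0.24 and 0.13 rad), so I used about 0.195 from its top-face corners. The final side fit gave a yaw of 0.14 rad, probably the same bias. I did not turn the cover to line up with the mat's edges.

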